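# Snug up the taper plug of a vacuum filtration manifold

### The job

The brass plug in the end port of the filtration manifold is only started in its thread: take the T-key from its wooden stand, set it fully into the plug's square socket and turn it clockwise until the taper goes snug, by feel, firm but not overtightened. Then lift the key off and stand it back in its hole in the stand, without disturbing the glassware and dishes around the manifold.

Things in the scene. Friction and masses are not known exactly. Their poses are not given: they have to be found in the camera images.
- key: Steel T-key, upright, about 0.16 kg, loose in the stand's wide hole, yaw varies. Origin: centre of its underside. Up its z: square tip 19 x 19 mm (sides along its x and y), 22 mm high, lowest 4 mm chamfered to 13 mm square; shaft 12 mm across up to 74 mm; black flat-sided crossbar from 74 to 92 mm, 70 mm long along x, 16 mm thick along y.
- key_bar (a point): Middle of the T-key's crossbar, on the key's axis, 83 mm above its origin: the place to grip, across the 16 mm thickness.
- stand: Wooden tool stand, 100 x 62 x 45 mm, fixed to the table; origin at the centre of its underside. The key stands in its wide round hole; the two small holes (14 and 10 mm) are empty.
- stand_hole (a point): Centre of the floor of the stand's wide hole, 10 mm above the table. The hole is round, 30 mm across and 35 mm deep; its chamfered mouth is 45 mm above the table.
- manifold: Aluminium vacuum filtration manifold, bar 56 x 240 mm on feet, fixed; origin at the centre of its underside, long side along y. Bar top at 54 mm. Three round collars 52 mm across, tops at 66 mm: at y = -75 mm the plug to tighten, at y = 0 a like plug already home (nearly flush), at y = +75 mm a clear funnel, top at 116 mm. Blue valve handles on the -x side.
- plug: Brass tapered plug, 38 mm across, in the manifold's end port (farthest from the funnel), 6 mm proud of its collar. In its top is a square socket, 22 x 22 mm and 16 mm deep, for the key's tip. Origin on its axis at the socket's floor, 56 mm above the table; x and y along the socket's sides, z up. Started in its thread of fine pitch: clockwise from above drives it in.
- plug_mouth (a point): Centre of the socket's mouth on top of the plug, 72 mm above the table. Torque about the upright axis here: the plug first runs freely, under 0.05 N m; after 0.1 to 1 rad (different each time, not to be seen) the taper bites, then the torque climbs by about 1 to 2 N m per rad, ever steeper, and stays locked in. Snug is 0.35 to 0.55 N m (aim at 0.45, turning slowly); over 0.6 N m it may be overtightened.
- seat: The tapered seat of that port inside the bar, hidden under the plug and out of reach. Its pose does not tell where the taper bites.
- beaker_1: Small glass beaker, 55 mm across, 69 mm high, loose behind the manifold; origin at the centre of its underside.
- vial: Sample vial with a screw cap, 24 mm across, 62 mm high, loose behind the manifold; origin at the centre of its underside.
- dish: Covered petri dish, 71 mm across, 14 mm high, loose in front of the manifold; origin at the centre of its underside.
Not all that is in view belongs to the job. Of the things that look like the key, the larger one is meant.

How it is judged:
By the outcome, as a careful person would: the job done as asked, in the order asked, and still so for the second after the job is handed in, with the robot touching nothing.
It also fails if it takes over 54 s, if anything falls off the work surface, if the arm or the gripper's body presses on something with over 40 N, if the wrist force passes 120 N, or if a joint passes its speed limit or range.

### The arm

A 6-joint arm with a two-finger parallel gripper is mounted at the origin on a cart in front of the work surface, level with it; the furniture and walls round the work are solid. World frame = base frame: x ahead of the robot, y to its left, z up, the work surface at z = 0. Lengths are in mm, angles in rad, forces in N, time in s.
With the tool pointing down it reaches from about 350 to 875 mm from the base axis. Payload 4.2 kg.
Tool frame: the origin (TCP) lies between the finger pads; the fingertips stand 11 mm ahead of it and the grasp point (between the pads) lies 8 mm behind it; z points along the fingers, y is the direction in which the jaws open and shut (so a half turn about z gives the same grasp; the last joint's range is limited). The gripper opens to 85 mm and grips with 20 to 120 N. Pads are 22 mm wide; open, the fingers measure 114 mm over their backs; the gripper's body (76 mm by 85 mm) begins 54 mm behind the grasp point. The pads swing forward as they close: fully open they stand 13 mm farther back than shut.
Start: joints at [-0.901, 0.385, 0.008, 0, -1.194, -0.259], TCP at [249.602, -572.973, 242.312] pointing down, gripper open.
Joint ranges: [-3.14, 3.14], [-1.21, 2.06], [-1.07, 1.41], [-3.16, 2.05], [-2.99, -0.16], [-3.1, 3.1]. Speed limits (rad/s): [2.79, 2.79, 3.14, 3.14, 3.14, 3.14].

### API

Orientations are given as a unit quaternion [x, y, z, w].
In Python, from bench import * gives the robot as it stands. The module is installed in compiled form; this text tells all that it offers.
- The arm moves only by the tool drive_tool, never from a script. Its argument "increments" is a list of rows, each a list of 3 entries, a list of its own where there are three numbers: the gripper command: -1 is shut, 1 is fully open, values between are in proportion, then the shift along the tool's x, y, z scaled (see below), then the turn about the tool's z scaled (see below). In form: [[hand, [tx, ty, tz], turn], ...]. A call has 1 to 20 rows; each row shifts and turns the commanded pose from where the row before left it, along the tool's axes as they then stand; what a row does not reach is not made up. The controller multiplies each number of a shift by 0.3 m and each number of a turn by 2 rad. A row lasts 1/8 s, in which the tool goes at most 62.5 mm and 10.7 degrees, less where a joint would pass 70% of its speed; a pose out of reach is approached as far as the arm can. A call with a number of a shift or a turn outside -1 to 1 is refused whole. A call with a gripper value outside its range is refused whole. The fingers move at their own pace and stop on an object; the grip force is fixed at half the most. Time passes only in rows, so rows that do not move let the fingers close. It gives the time, the measured TCP pose, the force and the opening at its end, in the units of the state.
- read_state(): the state, without advancing time (a new reading comes with each control period).
- get_image(name): name is "scene" or "top" or "wrist"; returns the picture (420x560x3 uint8, red, green, blue); there is no depth.
- calibration(name): a dict with "fovy" (degrees; the focal length in pixels is half the picture's height over the tangent of half this angle, whatever the lens; pixels are square), "cx", "cy" (the principal point, pixels), "R" (3x3) and "t" (3): a world point X has camera coordinates R X + t. Camera axes: x right, y down, z forward; pixel columns grow to the right and rows downward; lengths in mm; the calibration is good to about 2 mm. A picture is of the moment at which its call begins: read the wrist's pose just before it. calibration takes no time and is no camera call; for the wrist camera it gives the pose at the moment of the call.
- job_done(): hands the job in, once; it reports no verdict.
The state is a dict: "clock": time; "joints": joint angles; "joint_vel": joint speeds; "joint_efforts": joint torques, N m; "position": TCP position; "ee_rot": TCP orientation; "contact_force": force on the tool from outside, world axes, zero at the start; "wrist_torque": the same for the moment, N m; "gripper_width": finger opening in mm.
Only numpy, scipy, OpenCV 4.12 (cv2) and the standard library are available. Lean on these libraries where they do the work, as an engineer would, in place of code of your own. Each camera call takes 0.05 s, during which the arm holds its last target.

## Working session

There is one attempt and no reset: what is moved stays moved. The work goes in short steps, Python scripts to look and compute and a tool call to move; the robot and the scene stay as the last step left them, time stands still between calls to the robot, and variables do not carry over. Pictures are saved under pics/ and viewed, and the job is handed in when it is done.

Besides the shell and the picture viewer there is one more tool, called after "Call:" in YAML: its name, and indented under it one key for each argument. drive_tool: Moves the arm, as the interface text tells. Shifts and turns lie within -1 to 1; 1 stands for 0.3 m of shift or 2 rad of turn. Its arguments: {"type":"object","properties":{"increments":{"type":"array"}},"required":["increments"]}

```bash
mkdir -p pics; python3 - <<'E'
from bench import *
import cv2
print(read_state())
for n in ["scene","top","wrist"]:
    c=calibration(n); print(n,c)
    cv2.imwrite(f"pics/a_{n}.png",get_image(n)[:,:,::-1])
E
```

```text
{'clock': 0.0, 'joints': array([-9.01386021e-01,  3.85578857e-01,  6.60217946e-03, -4.99531283e-04,
       -1.19398839e+00, -2.58610770e-01]), 'joint_vel': array([-2.30382270e-04,  1.55730936e-03,  8.15716888e-05, -1.69212361e-03,
        1.62256762e-03, -1.39345496e-03]), 'joint_efforts': array([ 5.82957136e-05, -3.92287838e+01,  1.88400900e+01,  4.18620095e+00,
       -4.60841926e-03,  7.22824382e-06]), 'position': array([ 249.38631825, -572.47212519,  241.19875899]), 'ee_rot': array([-2.03868197e-01,  9.78997716e-01,  1.07360736e-03, -2.77699640e-04]), 'contact_force': array([-0.15320748, -0.21641411, -0.33857325]), 'wrist_torque': array([ 0.02701365,  0.02042272, -0.00733006]), 'gripper_width': 85.47737306782676}
scene {'fovy': 54.20057484430729, 'cx': 274.86990512895176, 'cy': 210.41272197239795, 'R': array([[ 5.27678757e-01, -8.49443771e-01,  6.39899055e-04],
       [-4.43466062e-01, -2.76125705e-01, -8.52697160e-01],
       [ 7.24494984e-01,  4.49666404e-01, -5.22405153e-01]]), 't': array([-388.39944439,  264.0510214 ,  718.71843315])}
top {'fovy': 44.44347976137622, 'cx': 275.0070239948376, 'cy': 208.148282153234, 'R': array([[-0.00305276, -0.99996537, -0.00774265],
       [-0.98668231,  0.00427124, -0.16260312],
       [ 0.16263056,  0.00714315, -0.98666118]]), 't': array([-153.21877036,  519.80654793, 1024.52199135])}
wrist {'fovy': 65.01379480128895, 'cx': 280.58078760077433, 'cy': 208.25114746347109, 'R': array([[-0.4001173 ,  0.9164616 ,  0.00207095],
       [ 0.88471485,  0.3856654 ,  0.26180496],
       [ 0.2391355 ,  0.10658489, -0.96511858]]), 't': array([622.93880149, -34.61568424, 378.74081944])}
```

View pics/a_scene.png

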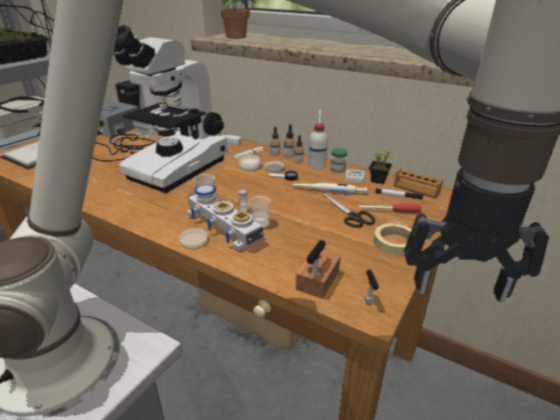

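View pics/a_top.png

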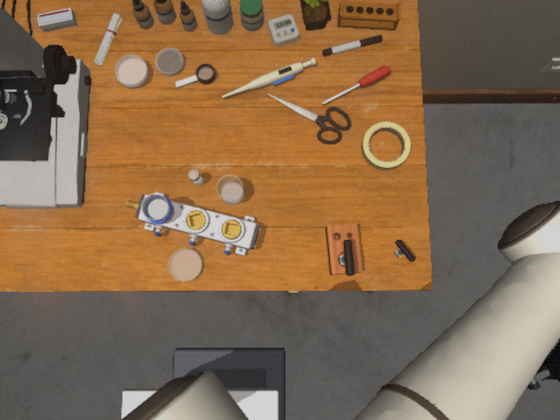

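View pics/a_wrist.png

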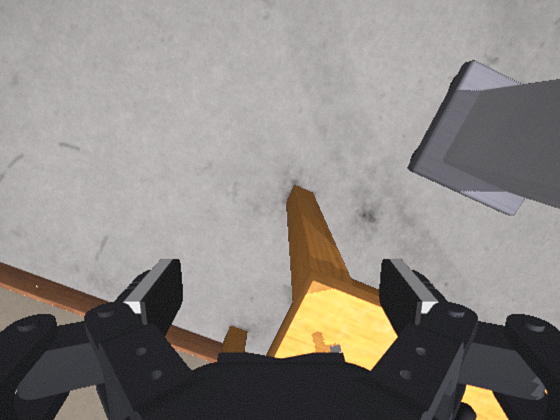

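The scene and top views show two T-keys: one in the wooden stand (scene 316,258; top 348,255) and one beside it (scene 371,288; top 404,250). The one in the stand looks larger and fits "upright in the wooden stand". An enlarged crop should confirm that.

```bash
cat > h.py <<'E'
from bench import *
import numpy as np, cv2
def ray(n,u,v,c=None):
    c=c or calibration(n)
    f=210/np.tan(np.radians(c["fovy"]/2))
    d=c["R"].T@np.array([(u-c["cx"])/f,(v-c["cy"])/f,1.0]); o=-c["R"].T@c["t"]
    return o,d/np.linalg.norm(d)
def plane(n,u,v,z,c=None):
    o,d=ray(n,u,v,c); return o+d*(z-o[2])/d[2]
def tri(r):
    A=np.zeros((3,3));b=np.zeros(3)
    for o,d in r:
        P=np.eye(3)-np.outer(d,d);A+=P;b+=P@o
    x=np.linalg.solve(A,b)
    return x,[np.linalg.norm((np.eye(3)-np.outer(d,d))@(x-o)) for o,d in r]
def proj(n,X,c=None):
    c=c or calibration(n);f=210/np.tan(np.radians(c["fovy"]/2))
    p=c["R"]@np.array(X)+c["t"];return p[0]/p[2]*f+c["cx"],p[1]/p[2]*f+c["cy"]
E
python3 - <<'E'
import cv2
t=cv2.imread("pics/a_top.png");s=cv2.imread("pics/a_scene.png")
k=dict(fx=6,fy=6,interpolation=cv2.INTER_CUBIC)
cv2.imwrite("pics/b1.png",cv2.resize(t[215:295,315:430],None,**k))
cv2.imwrite("pics/b2.png",cv2.resize(s[230:315,285:395],None,**k))
cv2.imwrite("pics/b3.png",cv2.resize(t[160:290,120:275],None,fx=5,fy=4.6,interpolation=2)if 0 else cv2.resize(t[165:285,120:275],None,fx=5,fy=5,interpolation=2))
E
```

```text
(no output)
```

View pics/b1.png

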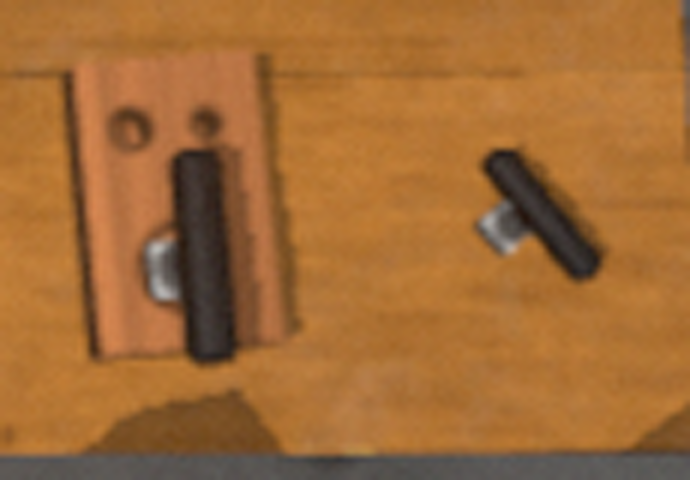

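View pics/b2.png

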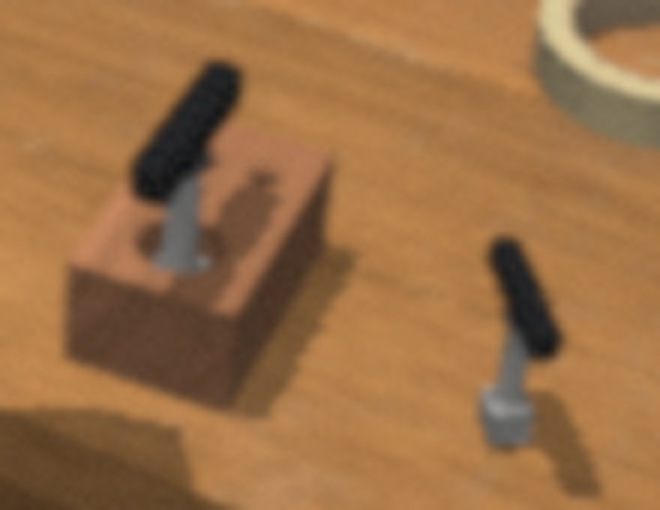

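View pics/b3.png

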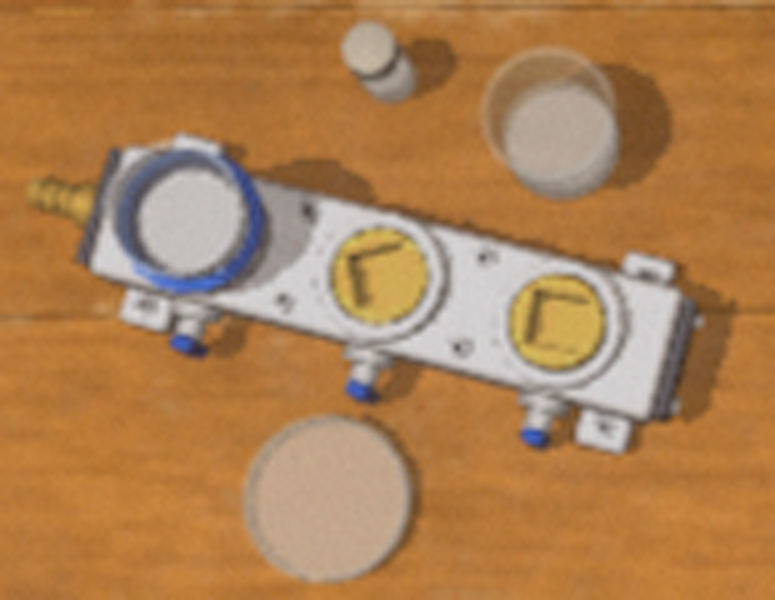

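Crops: the bar in the stand is about 35 px long against about 24 px for the one at (404,250). The stand key is therefore the larger, the meant one. The plug to tighten is the brass disc at top (231,229), farthest from the blue-rimmed funnel at (158,209).

```bash
python3 - <<'E'
from h import *
def blob(n,roi,f):
    im=cv2.imread(f"pics/a_{n}.png");x0,y0,x1,y1=roi
    m=f(im[y0:y1,x0:x1].astype(int)).astype(np.uint8)
    k,l,s,c=cv2.connectedComponentsWithStats(m)
    i=1+np.argmax(s[1:,4]); 
    pts=np.argwhere(l==i)[:,::-1]+[x0,y0]
    r=cv2.minAreaRect(pts.astype(np.float32))
    return r,s[i,4],c[i]+[x0,y0]
dark=lambda a:a.max(2)<60
yel=lambda a:(a[:,:,2]>170)&(a[:,:,0]<120)&(a[:,:,1]>140)
rt=blob("top",(338,230,362,285),dark);rs=blob("scene",(300,235,330,268),dark)
print(rt,rs)
print("bar",tri([ray("top",*rt[2]),ray("scene",*rs[2])]))
b=cv2.boxPoints(rt[0]); P=np.array([plane("top",*p,90)for p in b]);print(P.round(1))
for n,roi in(("top",(215,212,250,246)),("top",(180,202,212,236)),("scene",(228,206,262,230)),("scene",(208,196,240,216))):
    r=blob(n,roi,yel);print(n,r, plane(n,*r[2],72))
p=[blob("top",(215,212,250,246),yel)[2],blob("scene",(228,206,262,230),yel)[2]]
print("plug",tri([ray("top",*p[0]),ray("scene",*p[1])]))
# stand
for u,v in((328,225),(358,224),(330,274),(364,272),(336.5,236.5),(349,235.5)): print(plane("top",u,v,45).round(1))
E
```

```text
(((347.963134765625, 257.0942687988281), (34.40357971191406, 8.238751411437988), 84.80557250976562), np.int32(175), array([348.57714286, 257.69714286])) (((316.3800048828125, 252.1599884033203), (8.400001525878906, 24.600004196166992), 36.86989212036133), np.int32(169), array([315.59763314, 252.11242604]))
bar (array([ 412.85181123, -298.23647849,   91.92781992]), [np.float64(0.0923046717992192), np.float64(0.09230467179918278)])
[[ 446.9 -287.    90. ]
 [ 448.3 -303.1   90. ]
 [ 381.7 -307.4   90. ]
 [ 380.3 -291.4   90. ]]
top (((231.0, 228.5), (18.0, 17.0), 0.0), np.int32(221), array([231.02262443, 229.13122172])) [472.06355099 -67.1044033   72.        ]
top (((195.20001220703125, 219.60003662109375), (17.88854217529297, 17.88854217529297), 26.56505012512207), np.int32(215), array([196.21395349, 219.73488372])) [491.36246725   3.13036409  72.        ]
scene (((235.90003967285156, 217.20004272460938), (4.4721360206604, 1.3416407108306885), 26.56505012512207), np.int32(8), array([235.625, 217.125])) [458.73641178 -61.21733969  72.        ]
scene (((218.229736328125, 205.8783721923828), (7.069156646728516, 4.767570495605469), 80.53767395019531), np.int32(17), array([218.23529412, 206.11764706])) [477.20155585   6.5629931   72.        ]
plug (array([468.63859881, -61.61343074,  67.27829581]), [np.float64(6.446638925290228), np.float64(6.44663892529025)])
[ 483.2 -264.    45. ]
[ 485.  -325.7   45. ]
[ 383.2 -266.1   45. ]
[ 386.9 -334.9   45. ]
[ 459.3 -280.9   45. ]
[ 461.3 -306.6   45. ]
```

Measured so far: key bar about (413,-298), with its triangulated height at 92 and its long side near world x (+3.7°). The plug is near (472,-67). Next I turn the jaws across the bar and go above the key for wrist pictures.

Call:
drive_tool:
  increments:
    - [1,[0,0,0],0.058]
    - [1,[0,0,0],0.058]
    - [1,[0,0,0],0.057]
    - [1,[-0.075,0.11,0],0]
    - [1,[-0.075,0.11,0],0]
    - [1,[-0.075,0.11,0],0]
    - [1,[-0.075,0.11,0],0]
    - [1,[-0.075,0.11,0],0]
    - [1,[-0.075,0.11,0],0]
    - [1,[-0.075,0.11,0],0]
    - [1,[-0.075,0.11,0],0]
    - [1,[0,0,0],0]
    - [1,[0,0,0],0]

```text
clock: 1.78
position: [411.9, -297.9, 242.2]
ee_rot: [-0.033, 0.999, 0.0, -0.0]
contact_force: [-0.4, -0.6, 1.1]
gripper_width: 85.6
```

```bash
python3 - <<'E'
from h import *
import pickle
s=read_state();print(s["position"],s["ee_rot"],s["joints"],s["contact_force"],s["clock"])
c=calibration("wrist");im=get_image("wrist")[:,:,::-1];cv2.imwrite("pics/c1.png",im);pickle.dump((s,c),open("c1.pkl","wb"))
E
```

```text
[ 411.94521376 -297.8966646   242.1539919 ] [-3.25378579e-02  9.99470479e-01  6.02235879e-05 -2.14536966e-04] [-3.06316422e-01  1.86214565e-01 -2.72799935e-01  3.23764632e-05
 -1.11222654e+00 -1.19940704e+00] [-0.42702224 -0.58151254  1.13411408] 1.775
```

View pics/c1.png

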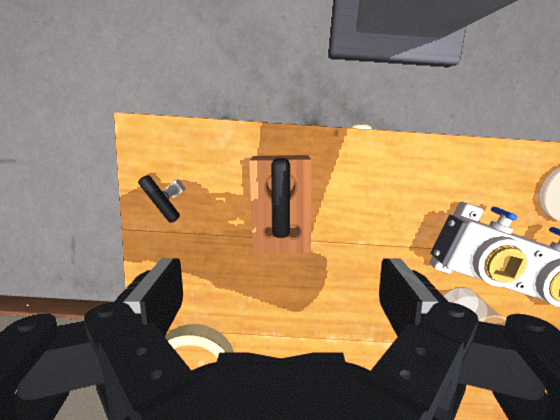

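The picture shows the bar from (281,158) to (281,238) between the finger lines, and the plug with its dark square socket at about (510,265). Now to measure both.

```bash
python3 - <<'E'
from h import *
import pickle
s,c=pickle.load(open("c1.pkl","rb"));im=cv2.imread("pics/c1.png")
m=(im[150:245,262:300].max(2)<75).astype(np.uint8)
k,l,st,ce=cv2.connectedComponentsWithStats(m);i=1+np.argmax(st[1:,4])
p=(np.argwhere(l==i)[:,::-1]+[262,150]).astype(np.float32);r=cv2.minAreaRect(p);print(r,len(p))
for q in cv2.boxPoints(r):print(plane("w",*q,92,c).round(1))
print("ctr",plane("w",*r[0],92,c))
print("bar tri",tri([ray("w",*r[0],c),ray("top",348.0,257.1),ray("scene",316.1,252.1)]))
cv2.imwrite("pics/c2.png",cv2.resize(im[215:310,430:560],None,fx=6,fy=6,interpolation=2))
cv2.imwrite("pics/c3.png",cv2.resize(im[145:265,230:330],None,fx=5,fy=5,interpolation=2))
E
```

```text
((280.5, 197.0), (78.0, 19.0), 90.0) 1284
[ 379.  -306.9   92. ]
[ 377.9 -290.7   92. ]
[ 448.2 -285.6   92. ]
[ 449.3 -302.8   92. ]
ctr [ 412.46287946 -296.55969887   92.        ]
bar tri (array([ 413.78961826, -297.47742093,   90.82270797]), [np.float64(1.3895090169847815), np.float64(0.3627677122055549), np.float64(1.4336714505141814)])
```

View pics/c2.png

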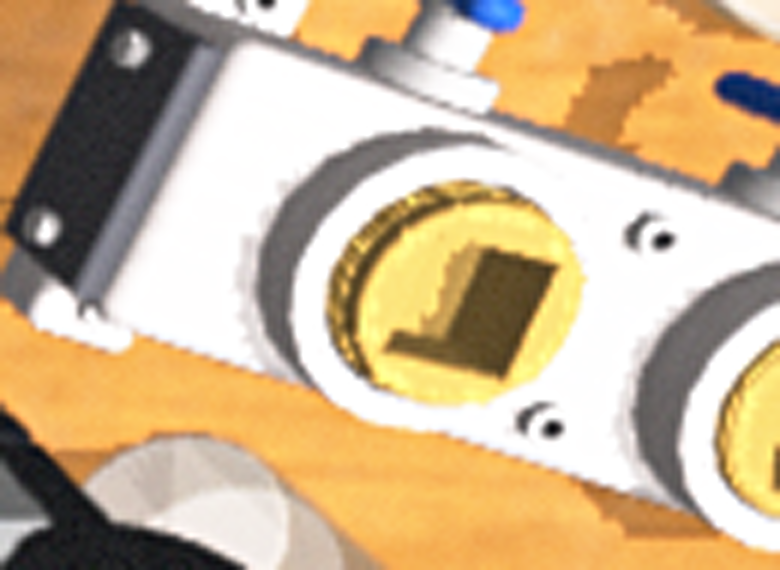

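View pics/c3.png

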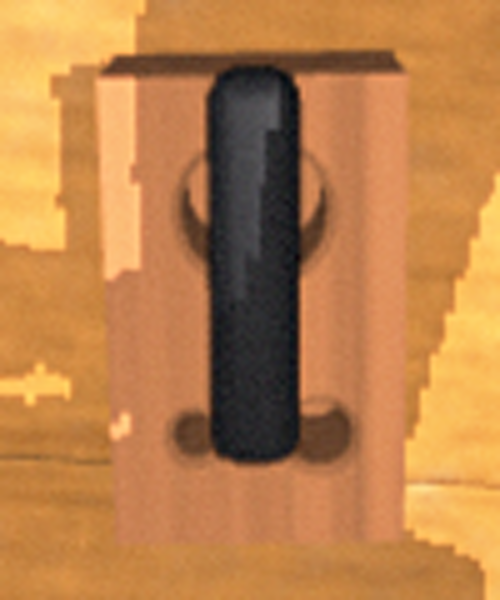

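Call:
drive_tool:
  increments:
    - [1,[-0.004,0,0.1],0]
    - [1,[0,0,0.13],0]
    - [1,[0,0,0.13],0]
    - [1,[0,0,0.12],0]
    - [1,[0,0,0.077],0]
    - [1,[0,0,0],0]
    - [-1,[0,0,0],0]
    - [-1,[0,0,0],0]
    - [-1,[0,0,0],0]
    - [-1,[0,0,0],0]
    - [-1,[0,0,0],0]
    - [-1,[0,0,0],0]

```text
clock: 3.32
position: [413.7, -298.0, 75.9]
ee_rot: [-0.033, 0.999, -0.0, 0.0]
contact_force: [-1.1, 0.3, 5.8]
gripper_width: 15.5
```

```bash
python3 - <<'E'
from h import *
import pickle
s,c=pickle.load(open("c1.pkl","rb"))
q=np.array([[560,265],[505,378],[385,345]])/6+[430,215]
P=[plane("w",*a,72,c) for a in q];print(np.round(P,1))
for a,b in((0,1),(1,2)):
    d=P[b]-P[a];print(np.linalg.norm(d),np.degrees(np.arctan2(d[1],d[0]))%90)
print((P[0]+P[2])/2)
s=read_state();print(s["position"],s["joints"],s["contact_force"],s["wrist_torque"],s["gripper_width"])
cv2.imwrite("pics/d1.png",get_image("wrist")[:,:,::-1])
E
```

```text
[[464.4 -51.8  72. ]
 [485.2 -55.7  72. ]
 [480.6 -77.2  72. ]]
21.195812738328783 79.33914563423218
22.044166726713648 77.81128437112802
[472.48910299 -64.51100125  72.        ]
[ 413.74273248 -297.95573672   75.89853538] [-3.05153420e-01  3.83329451e-01 -4.85045877e-01  4.63753679e-04
 -7.01376131e-01 -1.20073931e+00] [-1.10342291  0.31759359  5.80901844] [0.22617756 0.24579149 0.01719871] 15.52536101693159
```

View pics/d1.png

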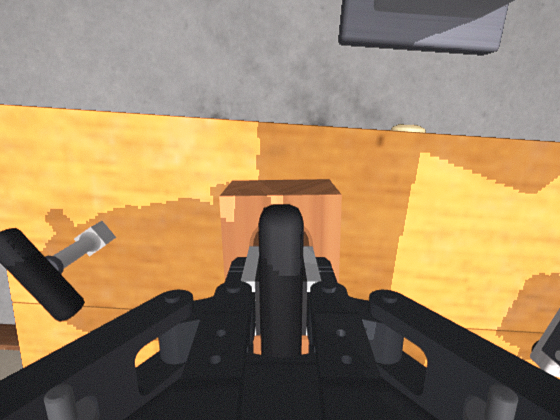

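Grip is good (15.5 mm). Now I lift straight up and move to a viewing place short of the plug.

Call:
drive_tool:
  increments:
    - [-1,[0,0,-0.03],0]
    - [-1,[0,0,-0.08],0]
    - [-1,[0,0,-0.12],0]
    - [-1,[0,0,-0.1],0]
    - [-1,[-0.012,0.106,0],0]
    - [-1,[-0.012,0.106,0],0]
    - [-1,[-0.012,0.106,0],0]
    - [-1,[-0.012,0.106,0],0]
    - [-1,[0,0,0],0]
    - [-1,[0,0,0],0]

```text
clock: 4.62
position: [419.3, -169.9, 174.1]
ee_rot: [-0.033, 0.999, 0.0, -0.0]
contact_force: [1.6, 0.3, -0.9]
gripper_width: 15.2
```

```bash
python3 - <<'E'
from h import *
import pickle
s=read_state();print(s["position"],s["joints"],s["contact_force"],s["wrist_torque"],s["gripper_width"])
c=calibration("wrist");im=get_image("wrist")[:,:,::-1];cv2.imwrite("pics/e1.png",im);pickle.dump((s,c),open("e1.pkl","wb"))
cv2.imwrite("pics/e1s.png",cv2.resize(get_image("scene")[170:330,170:370,::-1],None,fx=4,fy=3.75*1,interpolation=2))
cv2.imwrite("pics/e1t.png",get_image("top")[:,:,::-1])
E
```

```text
[ 419.26332829 -169.9115785   174.12273188] [-2.40789314e-02  1.58796923e-01 -4.98023736e-01 -1.41385820e-04
 -9.14396418e-01 -1.48157123e+00] [ 1.61004617  0.34791845 -0.88983941] [-0.01599061 -0.01371645  0.021613  ] 15.162288416116397
```

View pics/e1.png

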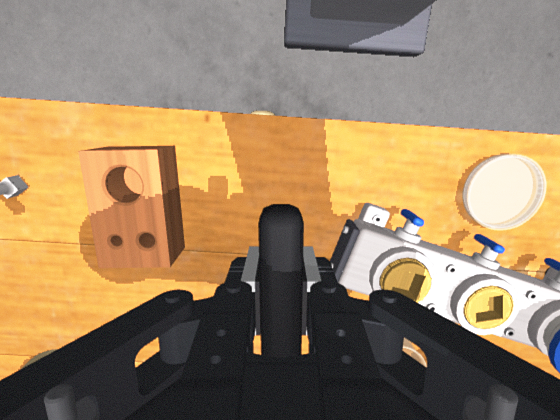

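View pics/e1s.png

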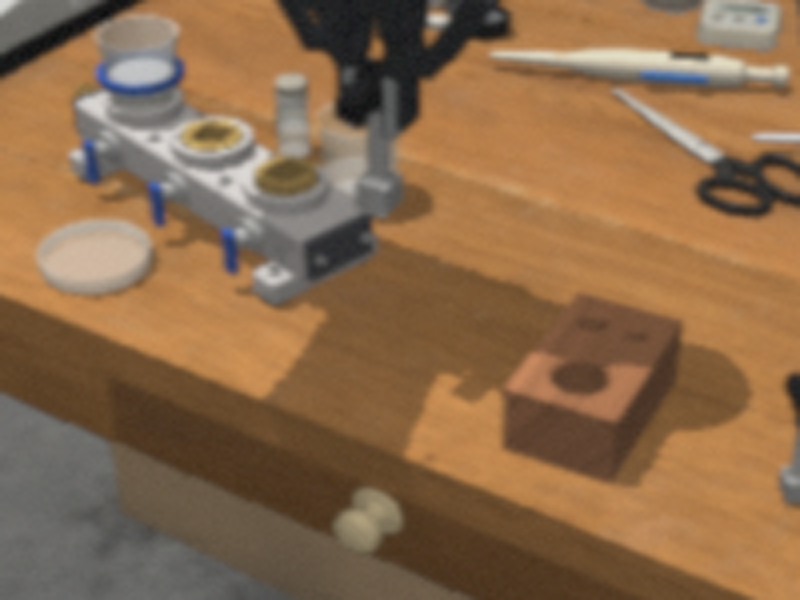

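View pics/e1t.png

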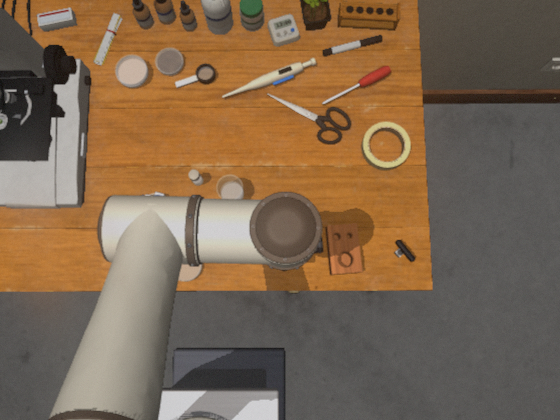

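The key hangs upright in the grip. The wrist view shows the stand hole at (125,183) and the plug at (405,285). The top view shows the hole at (346,259). I'll fit ellipses to these.

```bash
python3 - <<'E'
from h import *
import pickle
s,c=pickle.load(open("e1.pkl","rb"));im=cv2.imread("pics/e1.png")
cv2.imwrite("pics/e2.png",cv2.resize(im[240:330,340:450],None,fx=7,fy=6.6,interpolation=2) if 0 else cv2.resize(im[245:325,350:450],None,fx=7,fy=7,interpolation=2))
cv2.imwrite("pics/e3.png",cv2.resize(im[140:275,70:195],None,fx=4,fy=4,interpolation=2))
t=cv2.imread("pics/e1t.png");cv2.imwrite("pics/e4.png",cv2.resize(t[215:285,315:375],None,fx=8,fy=8,interpolation=2))
E
```

```text
(no output)
```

View pics/e2.png

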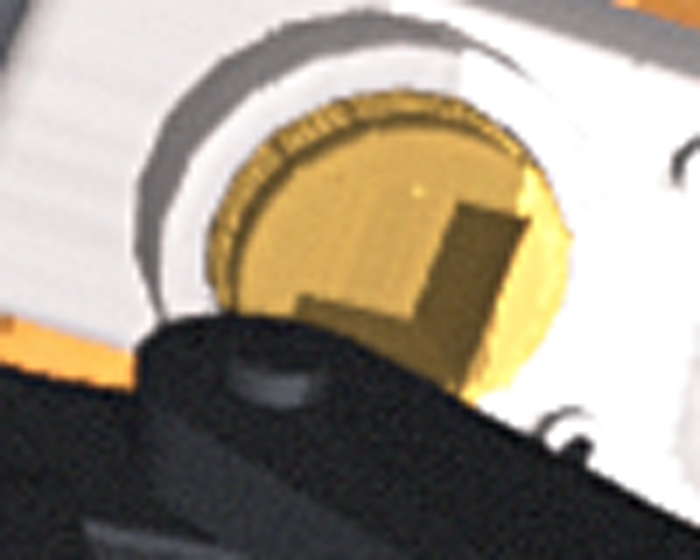

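View pics/e3.png

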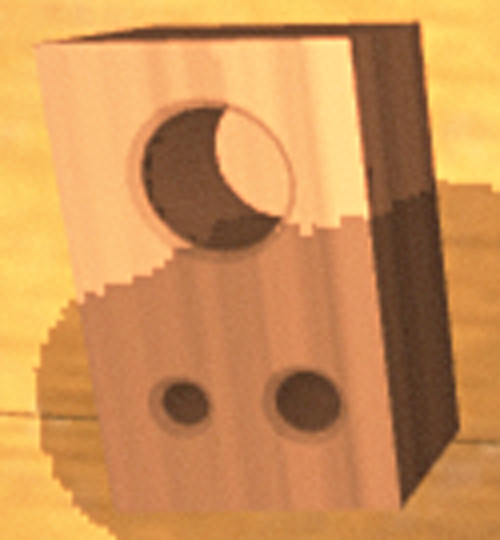

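View pics/e4.png

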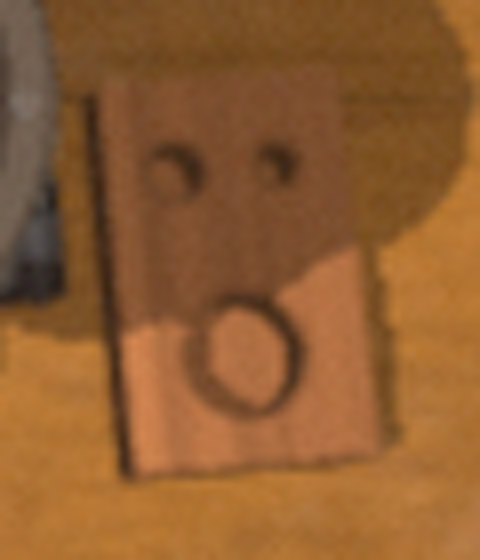

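Call:
drive_tool:
  increments:
    - [-1,[-0.074,0.079,0],0]
    - [-1,[-0.074,0.079,0],0]
    - [-1,[0,0,0],0]
    - [-1,[0,0,0],0]

```text
clock: 5.28
position: [460.2, -120.2, 173.8]
ee_rot: [-0.032, 0.999, 0.0, -0.001]
contact_force: [0.1, -0.1, -1.1]
gripper_width: 15.6
```

```bash
python3 - <<'E'
from h import *
import pickle
s,c=pickle.load(open("e1.pkl","rb"))
hw=(123.3,184.5);ht=(345.6,259.3)
print("hole",tri([ray("w",*hw,c),ray("top",*ht)]),plane("w",*hw,45,c),plane("top",*ht,45))
q=np.array([[530,215],[462,392]])/7+[350,245];P=[plane("w",*a,72,c) for a in q];d=P[1]-P[0]
print(P,np.linalg.norm(d),np.degrees(np.arctan2(d[1],d[0]))%90)
s=read_state();print(s["position"],s["joints"],s["contact_force"],s["wrist_torque"])
c=calibration("wrist");im=get_image("wrist")[:,:,::-1];cv2.imwrite("pics/f1.png",im);pickle.dump((s,c),open("f1.pkl","wb"))
cv2.imwrite("pics/f2.png",cv2.resize(im[150:250,300:420],None,fx=6,fy=6,interpolation=2))
E
```

```text
hole (array([ 413.64012329, -298.83071312,   39.30801375]), [np.float64(0.6264625845558754), np.float64(0.6264625845559227)]) [ 412.91625848 -295.88295708   45.        ] [ 412.71157679 -298.36450318   45.        ]
[array([463.94479339, -52.25273106,  72.        ]), array([486.342469  , -55.97970787,  72.        ])] 22.70564310056541 80.55253542715471
[ 460.17549839 -120.2224948   173.83937109] [ 8.70106940e-02  1.98660402e-01 -4.47055022e-01 -1.85971544e-04
 -9.26337467e-01 -1.59362895e+00] [ 0.1181075  -0.08188157 -1.12814506] [ 0.03040941 -0.01896279  0.01920914]
```

View pics/f1.png

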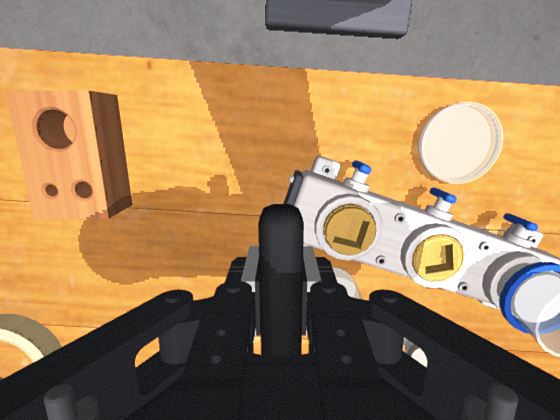

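View pics/f2.png

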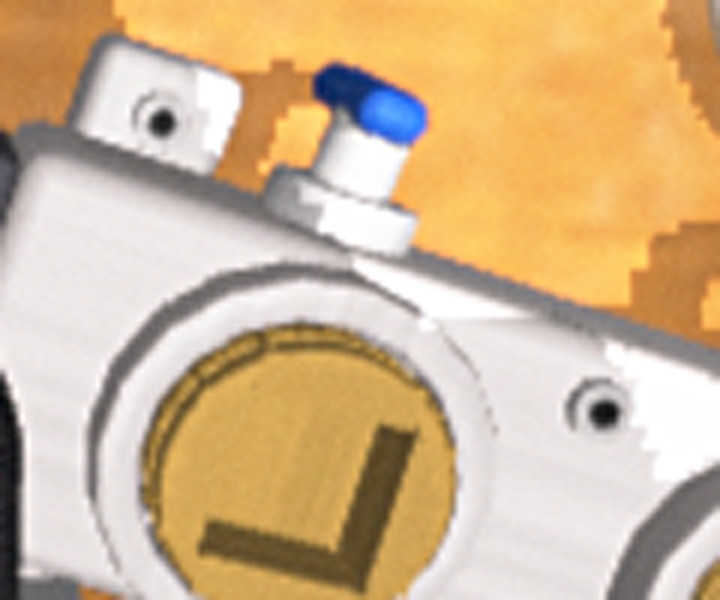

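Clear view: the three visible mouth corners are at (369.7,221.7), (360.5,248.7) and (333.3,242.0). I'll triangulate them with the first wrist view.

```bash
python3 - <<'E'
from h import *
import pickle
_,c=pickle.load(open("f1.pkl","rb"));_,c0=pickle.load(open("c1.pkl","rb"))
q=np.array([[418,430],[363,592],[200,552]])/6+[300,150];q0=np.array([[560,265],[505,378],[385,345]])/6+[430,215]
P=[plane("w",*a,72,c) for a in q];print(np.round(P,1))
for a,b in((0,1),(1,2)):
    d=P[b]-P[a];print(np.linalg.norm(d),np.degrees(np.arctan2(d[1],d[0]))%90)
print((P[0]+P[2])/2)
for a,b in zip(q,q0):print(tri([ray("w",*a,c),ray("w",*b,c0)]))
m=(q[0]+q[2])/2;m0=(q0[0]+q0[2])/2
print("ctr",tri([ray("w",*m,c),ray("w",*m0,c0)]),tri([ray("w",*m,c),ray("w",*m0,c0),ray("top",231.3,229)]))
# sanity: bar pose seen from held camera
for n in("c1.pkl","f1.pkl"):
    s,k=pickle.load(open(n,"rb"));print(proj("w",s["position"],k))
# hole f1
mm=np.array([56,128.5]);print(plane("w",*mm,45,c))
E
```

```text
[[463.8 -52.3  72. ]
 [485.6 -56.3  72. ]
 [481.6 -77.5  72. ]]
22.182894430182078 79.48811941821354
21.571610221758494 79.2203167821308
[472.68464061 -64.90088523  72.        ]
(array([463.74954238, -52.61457605,  73.01156868]), [np.float64(0.24524662263279337), np.float64(0.2452466226328532)])
(array([484.89444808, -56.67768131,  73.24404276]), [np.float64(0.21594056111174925), np.float64(0.21594056111158816)])
(array([480.85622565, -77.59736924,  72.55035551]), [np.float64(0.48412004827003036), np.float64(0.48412004826998234)])
ctr (array([472.27780441, -64.9517026 ,  72.66541565]), [np.float64(0.10571624660112325), np.float64(0.10571624660103626)]) (array([471.45402636, -66.89269951,  75.46268592]), [np.float64(1.2001687612622398), np.float64(0.4330848759748469), np.float64(1.1730831946525784)])
(np.float64(277.5875314515498), np.float64(273.86175573839375))
(np.float64(277.61916636552183), np.float64(273.85271454279626))
[ 412.83745691 -295.14498519   45.        ]
```

The wrist camera places the mouth at (472.5,-65.0) with height 72.7. It reads about 1.5 mm too far in +y against the grip and the top view, so I take (472.2,-66.3) with the socket sides at 79.3°. I'll go above it and turn 75.6° anticlockwise, which leaves room for the clockwise turn.

Call:
drive_tool:
  increments:
    - [-1,[-0.026,0.088,0],0]
    - [-1,[-0.026,0.088,0],0]
    - [-1,[0,0,0],-0.0825]
    - [-1,[0,0,0],-0.0825]
    - [-1,[0,0,0],-0.0825]
    - [-1,[0,0,0],-0.0825]
    - [-1,[0,0,0],-0.0825]
    - [-1,[0,0,0],-0.0825]
    - [-1,[0,0,0],-0.0825]
    - [-1,[0,0,0],-0.0825]
    - [-1,[0,0,0],0]
    - [-1,[0,0,0],0]

```text
clock: 6.82
position: [472.6, -66.5, 174.2]
ee_rot: [-0.637, 0.771, 0.0, -0.0]
contact_force: [-0.1, -0.0, -1.3]
gripper_width: 15.6
```

```bash
python3 - <<'E'
from h import *
s=read_state();print(s["position"],s["ee_rot"],s["joints"],s["contact_force"],s["wrist_torque"])
q=s["ee_rot"];print("yaw",2*np.degrees(np.arctan2(q[1],q[0]))-180)
im=get_image("wrist")[:,:,::-1];cv2.imwrite("pics/g1.png",im)
im=get_image("scene")[:,:,::-1];cv2.imwrite("pics/g2.png",cv2.resize(im[170:260,180:290],None,fx=6,fy=6,interpolation=2))
# where the key axis should appear
for z in(174-75-8+8,72):print(proj("scene",[s["position"][0],s["position"][1],z]))
E
```

```text
[472.56567658 -66.51271632 174.22452155] [-6.37184529e-01  7.70711276e-01  3.78980643e-05 -5.32648156e-05] [ 2.01609535e-01  2.00345606e-01 -4.43729299e-01 -2.10590622e-05
 -9.26851076e-01 -3.90713928e-01] [-0.10247473 -0.00843674 -1.32887217] [0.01972728 0.03269238 0.01135172]
yaw 79.16439192701023
(np.float64(240.31516348510812), np.float64(205.56644886354425))
(np.float64(240.79857513330253), np.float64(215.1443050737849))
```

View pics/g1.png

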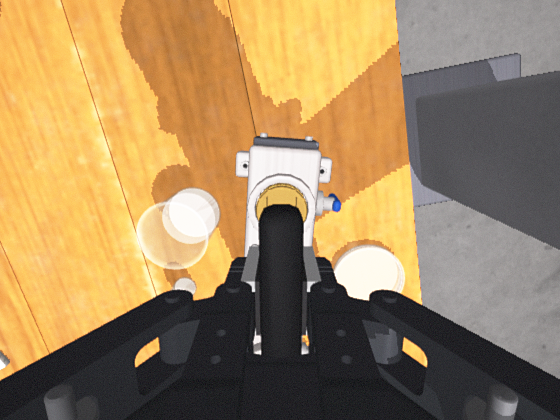

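View pics/g2.png

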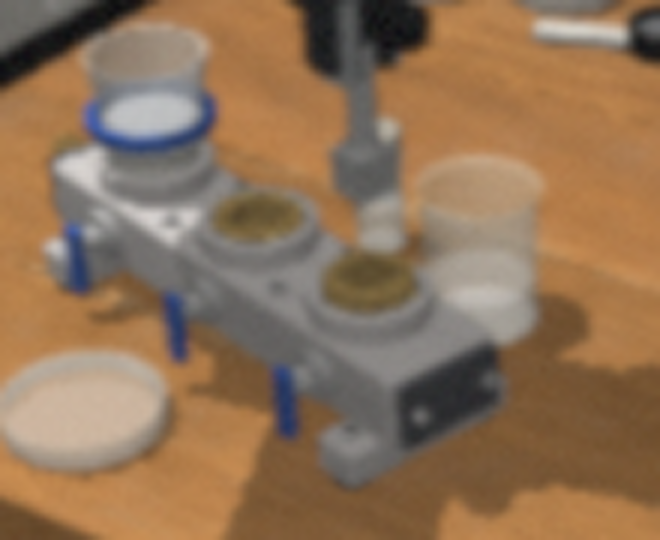

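I see the key above the plug. The tip underside is at crop (362,190), which gives z≈108. The bar was gripped on its lower half, because the key stood on the hole floor at 10 mm; the grip is still sound. I'll descend close to the mouth, then lower in small steps.

Call:
drive_tool:
  increments:
    - [-1,[0.003,0,0.05],0]
    - [-1,[0,0,0.06],0]
    - [-1,[0,0,0],0]
    - [-1,[0,0,0.01],0]
    - [-1,[0,0,0.01],0]
    - [-1,[0,0,0],0]

```text
clock: 7.68
position: [472.7, -66.9, 135.3]
ee_rot: [-0.638, 0.77, -0.0, 0.0]
contact_force: [0.6, 0.2, -1.1]
gripper_width: 15.4
```

```bash
python3 - <<'E'
from h import *
s=read_state();print(s["position"],s["contact_force"],s["wrist_torque"])
im=get_image("scene")[:,:,::-1];cv2.imwrite("pics/h2.png",cv2.resize(im[170:260,180:290],None,fx=6,fy=6,interpolation=2))
E
```

```text
[472.71218705 -66.93615949 135.34540249] [ 0.60699503  0.18193594 -1.09846278] [-0.02882247 -0.05998829  0.02020802]
```

View pics/h2.png

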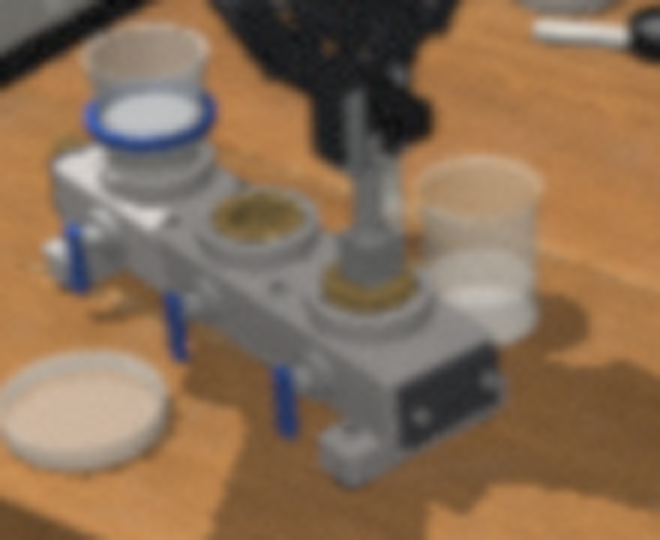

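The tip is 2–3 mm in the mouth without contact. Continuing down.

Call:
drive_tool:
  increments:
    - [-1,[0,0,0.01],0]
    - [-1,[0,0,0.01],0]
    - [-1,[0,0,0],0]

```text
clock: 8.1
position: [472.4, -67.0, 128.9]
ee_rot: [-0.638, 0.77, 0.0, -0.0]
contact_force: [-0.4, 0.0, -1.8]
gripper_width: 15.2
```

Call:
drive_tool:
  increments:
    - [-1,[0,0,0.01],0]
    - [-1,[0,0,0],0]

```text
clock: 8.35
position: [472.5, -66.9, 126.0]
ee_rot: [-0.638, 0.77, 0.0, -0.0]
contact_force: [0.0, -0.4, -0.9]
gripper_width: 15.9
```

Call:
drive_tool:
  increments:
    - [-1,[0,0,0.007],0]
    - [-1,[0,0,0],0]

```text
clock: 8.6
position: [472.6, -66.9, 123.9]
ee_rot: [-0.638, 0.77, 0.0, -0.0]
contact_force: [-1.0, 0.1, -1.2]
gripper_width: 15.4
```

Call:
drive_tool:
  increments:
    - [-1,[0,0,0.004],0]
    - [-1,[0,0,0],0]

```text
clock: 8.85
position: [472.6, -66.9, 122.8]
ee_rot: [-0.638, 0.77, 0.0, -0.0]
contact_force: [0.5, 0.2, -1.4]
gripper_width: 15.4
```

Call:
drive_tool:
  increments:
    - [-1,[0,0,0.004],0]
    - [-1,[0,0,0],0]

```text
clock: 9.1
position: [472.9, -66.9, 121.9]
ee_rot: [-0.638, 0.77, -0.0, 0.0]
contact_force: [0.3, 0.0, -1.0]
gripper_width: 15.3
```

Call:
drive_tool:
  increments:
    - [-1,[0,0,0.003],0]
    - [-1,[0,0,0],0]

```text
clock: 9.35
position: [473.1, -67.0, 121.9]
ee_rot: [-0.639, 0.77, -0.0, 0.0]
contact_force: [-2.4, -0.3, 6.1]
gripper_width: 15.2
```

Fz rises at TCP z 121.9, so the key stands on the socket floor (16 mm in). Now I take a torque baseline, then turn slowly clockwise.

```bash
cat > r.py <<'E'
from h import *
s=read_state();q=s["ee_rot"]
print("t",round(s["clock"],2),"pos",s["position"].round(2),"yaw",round(2*np.degrees(np.arctan2(q[1],q[0]))-180,2),"F",s["contact_force"].round(2),"M",s["wrist_torque"].round(3),"j6",s["joint_efforts"][5].round(3),s["joints"][5].round(3),"w",round(s["gripper_width"],1))
E
python3 r.py
```

```text
t 9.35 pos [473.06 -66.99 121.86] yaw 79.37 F [-2.45 -0.28  6.1 ] M [0.188 0.682 0.05 ] j6 0.003 -0.387 w 15.2
```

Call:
drive_tool:
  increments:
    - [-1,[0,0,0],0.025]
    - [-1,[0,0,0],0.025]
    - [-1,[0,0,0],0.025]
    - [-1,[0,0,0],0]

```text
clock: 9.85
position: [473.3, -67.0, 121.9]
ee_rot: [-0.579, 0.815, -0.001, 0.001]
contact_force: [-0.9, 0.3, 6.0]
gripper_width: 15.8
```

```bash
python3 r.py
```

```text
t 9.85 pos [473.28 -67.01 121.89] yaw 70.77 F [-0.87  0.29  5.99] M [ 0.014  0.518 -0.011] j6 -0.064 -0.537 w 15.8
```

Call:
drive_tool:
  increments:
    - [-1,[0,0,0],0.025]
    - [-1,[0,0,0],0.025]
    - [-1,[0,0,0],0]

```text
clock: 10.22
position: [473.2, -67.0, 121.9]
ee_rot: [-0.538, 0.843, -0.001, 0.001]
contact_force: [-1.1, 0.2, 5.6]
gripper_width: 15.4
```

```bash
python3 r.py
```

```text
t 10.22 pos [473.24 -67.04 121.89] yaw 65.05 F [-1.11  0.24  5.62] M [0.046 0.53  0.023] j6 -0.063 -0.637 w 15.4
```

Call:
drive_tool:
  increments:
    - [-1,[0,0,0],0.025]
    - [-1,[0,0,0],0.025]
    - [-1,[0,0,0],0]

```text
clock: 10.6
position: [473.2, -67.1, 121.9]
ee_rot: [-0.495, 0.869, -0.001, 0.0]
contact_force: [-1.5, -0.4, 5.2]
gripper_width: 15.3
```

```bash
python3 r.py
```

```text
t 10.6 pos [473.21 -67.07 121.87] yaw 59.31 F [-1.47 -0.44  5.19] M [-0.082  0.537  0.002] j6 -0.064 -0.737 w 15.3
```

Call:
drive_tool:
  increments:
    - [-1,[0,0,0],0.025]
    - [-1,[0,0,0],0.025]
    - [-1,[0,0,0],0]

```text
clock: 10.98
position: [473.2, -67.0, 121.9]
ee_rot: [-0.451, 0.893, -0.0, 0.0]
contact_force: [-1.5, -0.0, 5.6]
gripper_width: 15.3
```

```bash
python3 r.py
```

```text
t 10.97 pos [473.18 -67.01 121.88] yaw 53.58 F [-1.5  -0.04  5.62] M [0.062 0.55  0.024] j6 -0.068 -0.837 w 15.3
```

Call:
drive_tool:
  increments:
    - [-1,[0,0,0],0.025]
    - [-1,[0,0,0],0.025]
    - [-1,[0,0,0],0]

```text
clock: 11.35
position: [473.2, -66.7, 121.9]
ee_rot: [-0.406, 0.914, -0.0, 0.001]
contact_force: [-1.2, 2.7, 4.9]
gripper_width: 15.5
```

```bash
python3 r.py
```

```text
t 11.35 pos [473.18 -66.67 121.88] yaw 47.85 F [-1.2   2.72  4.91] M [0.636 0.607 0.004] j6 -0.098 -0.937 w 15.5
```

Call:
drive_tool:
  increments:
    - [-1,[0,0,0],0.025]
    - [-1,[0,0,0],0.025]
    - [-1,[0,0,0],0]

```text
clock: 11.72
position: [473.0, -66.6, 121.9]
ee_rot: [-0.359, 0.933, -0.0, 0.001]
contact_force: [-2.1, 3.3, 6.4]
gripper_width: 15.6
```

```bash
python3 r.py
```

```text
t 11.72 pos [473.04 -66.58 121.86] yaw 42.13 F [-2.14  3.29  6.38] M [0.85  0.803 0.079] j6 -0.134 -1.037 w 15.6
```

Call:
drive_tool:
  increments:
    - [-1,[0,0,0],0.015]
    - [-1,[0,0,0],0.015]
    - [-1,[0,0,0],0]

```text
clock: 12.1
position: [473.0, -66.6, 121.9]
ee_rot: [-0.332, 0.943, -0.0, 0.001]
contact_force: [-2.2, 2.2, 6.5]
gripper_width: 15.7
```

```bash
python3 r.py
```

```text
t 12.1 pos [473.02 -66.58 121.88] yaw 38.73 F [-2.16  2.25  6.5 ] M [0.876 0.835 0.166] j6 -0.205 -1.096 w 15.7
```

Call:
drive_tool:
  increments:
    - [-1,[0,0,0],0.015]
    - [-1,[0,0,0],0.015]
    - [-1,[0,0,0],0]

```text
clock: 12.48
position: [473.1, -66.6, 121.9]
ee_rot: [-0.303, 0.953, -0.0, 0.001]
contact_force: [-2.5, 2.4, 5.9]
gripper_width: 15.1
```

```bash
python3 r.py
```

```text
t 12.47 pos [473.06 -66.63 121.88] yaw 35.31 F [-2.49  2.43  5.85] M [0.803 0.746 0.246] j6 -0.285 -1.156 w 15.1
```

The taper bites: about 0.23 N m now, at 1.3 N m/rad. I continue in small steps.

Call:
drive_tool:
  increments:
    - [-1,[0,0,0],0.01]
    - [-1,[0,0,0],0.01]
    - [-1,[0,0,0],0.005]
    - [-1,[0,0,0],0]

```text
clock: 12.98
position: [473.1, -66.6, 121.9]
ee_rot: [-0.28, 0.96, -0.0, 0.001]
contact_force: [-1.9, 2.2, 5.7]
gripper_width: 15.1
```

```bash
python3 r.py
```

```text
t 12.97 pos [473.06 -66.65 121.9 ] yaw 32.48 F [-1.92  2.21  5.72] M [0.669 0.741 0.405] j6 -0.389 -1.205 w 15.1
```

Call:
drive_tool:
  increments:
    - [-1,[0,0,0],0.008]
    - [-1,[0,0,0],0.007]
    - [-1,[0,0,0],0]

```text
clock: 13.35
position: [473.1, -66.7, 121.9]
ee_rot: [-0.265, 0.964, -0.0, 0.0]
contact_force: [-2.4, 2.3, 6.8]
gripper_width: 15.1
```

```bash
python3 r.py
```

```text
t 13.35 pos [473.07 -66.65 121.89] yaw 30.78 F [-2.43  2.31  6.76] M [0.757 0.782 0.488] j6 -0.459 -1.235 w 15.1
```

Call:
drive_tool:
  increments:
    - [-1,[0,0,0],0]

```text
clock: 13.48
position: [473.1, -66.6, 121.9]
ee_rot: [-0.265, 0.964, -0.0, 0.0]
contact_force: [-2.5, 2.0, 6.1]
gripper_width: 15.1
```

```bash
python3 r.py; python3 - <<'E'
from h import *
L=[]
for i in range(6):
    get_image("wrist");s=read_state();L.append([s["wrist_torque"][2],s["joint_efforts"][5]])
print(np.round(L,3).tolist(),np.mean(L,0))
E
```

```text
t 13.47 pos [473.06 -66.63 121.87] yaw 30.79 F [-2.54  2.    6.1 ] M [0.738 0.738 0.473] j6 -0.444 -1.235 w 15.1
[[0.434, -0.444], [0.491, -0.444], [0.436, -0.444], [0.403, -0.444], [0.441, -0.444], [0.445, -0.444]] [ 0.44156056 -0.44414771]
```

It holds 0.44 N m on both the wrist moment and joint 6, which is snug. I stop turning, ease back within the socket's play, and lift straight off.

Call:
drive_tool:
  increments:
    - [-1,[0,0,-0.002],-0.03]
    - [-1,[0,0,0],-0.03]
    - [-1,[0,0,0],-0.015]
    - [-1,[0,0,0],0]

```text
clock: 14.28
position: [473.0, -66.8, 121.9]
ee_rot: [-0.336, 0.942, -0.0, 0.0]
contact_force: [-0.5, 0.9, 4.9]
gripper_width: 15.0
```

```bash
python3 r.py
```

```text
t 14.28 pos [473.05 -66.83 121.91] yaw 39.23 F [-0.49  0.93  4.9 ] M [0.51  0.384 0.02 ] j6 0.048 -1.087 w 15.0
```

Torque is relieved. Lifting gently.

Call:
drive_tool:
  increments:
    - [-1,[0,0,-0.01],0]
    - [-1,[0,0,-0.015],0]
    - [-1,[0,0,-0.02],0]
    - [-1,[0,0,0],0]

```text
clock: 14.78
position: [472.8, -67.0, 135.4]
ee_rot: [-0.336, 0.942, -0.0, 0.0]
contact_force: [-0.3, 0.2, -2.1]
gripper_width: 15.6
```

```bash
python3 r.py
```

```text
t 14.78 pos [472.85 -67.   135.39] yaw 39.23 F [-0.32  0.18 -2.06] M [-0.003 -0.018 -0.012] j6 -0.0 -1.087 w 15.6
```

Call:
drive_tool:
  increments:
    - [-1,[0,0,-0.07],0]
    - [-1,[0,0,-0.08],0]
    - [-1,[0,0,0],0.0775]
    - [-1,[0,0,0],0.0775]
    - [-1,[0,0,0],0.0775]
    - [-1,[0,0,0],0.0775]
    - [-1,[0,0,0],0]
    - [-1,[0.041,-0.126,0],0]
    - [-1,[0.041,-0.126,0],0]
    - [-1,[0.041,-0.126,0],0]
    - [-1,[0,0,0],0]
    - [-1,[0,0,0],0]

```text
clock: 16.27
position: [443.1, -182.5, 179.8]
ee_rot: [-0.033, 0.999, 0.0, -0.0]
contact_force: [1.1, 0.5, -1.5]
gripper_width: 15.2
```

```bash
python3 r.py; python3 - <<'E'
from h import *
import pickle
c=calibration("wrist");im=get_image("wrist")[:,:,::-1];cv2.imwrite("pics/i1.png",im);pickle.dump(c,open("i1.pkl","wb"))
im=get_image("scene")[:,:,::-1];cv2.imwrite("pics/i2.png",cv2.resize(im[170:310,180:350],None,fx=4.2,fy=4.2,interpolation=2))
E
```

```text
t 16.27 pos [ 443.12 -182.5   179.82] yaw 3.76 F [ 1.12  0.46 -1.48] M [ 0.045 -0.029 -0.038] j6 0.012 -1.454 w 15.2
```

View pics/i1.png

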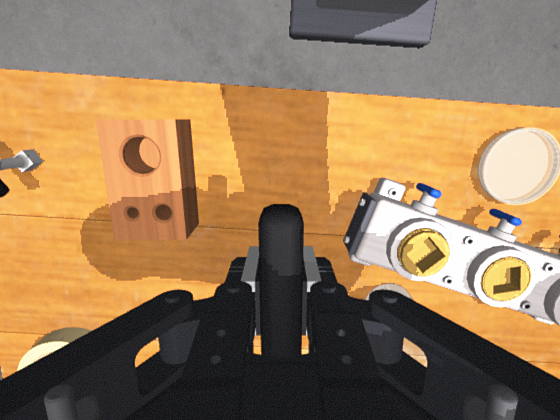

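View pics/i2.png

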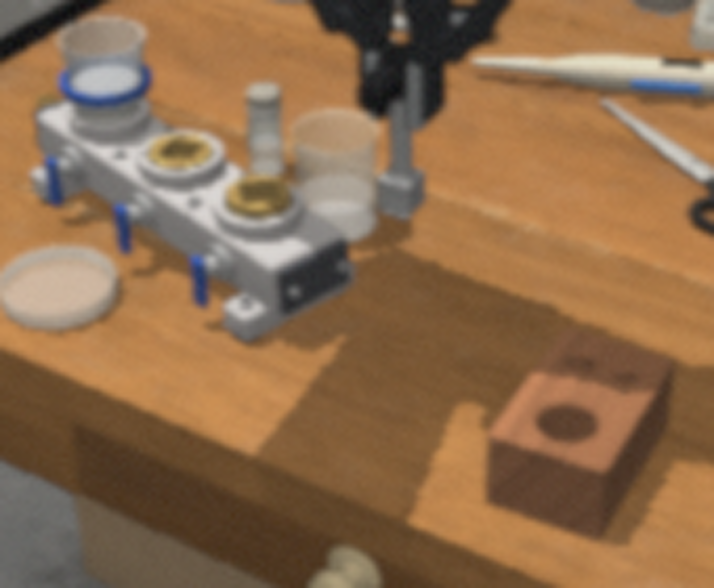

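The plug's socket has turned (now at about (424,252), diamond-wise), the glassware is undisturbed, and the key sits in the grip as before. Next I go above the hole and lower to just over its mouth.

Call:
drive_tool:
  increments:
    - [-1,[0.0413,-0.126,0],0]
    - [-1,[0.0413,-0.126,0],0]
    - [-1,[0.0413,-0.126,0],0]
    - [-1,[0,0,0.1],0]
    - [-1,[0,0,0.1],0]
    - [-1,[0,0,0],0]
    - [-1,[0,0,0],0]

```text
clock: 17.25
position: [414.6, -298.0, 121.0]
ee_rot: [-0.033, 0.999, -0.001, 0.001]
contact_force: [0.2, -0.0, -2.1]
gripper_width: 15.6
```

```bash
python3 r.py; python3 - <<'E'
from h import *
im=get_image("scene")[:,:,::-1];cv2.imwrite("pics/j2.png",cv2.resize(im[230:320,270:380],None,fx=6,fy=6,interpolation=2))
E
```

```text
t 17.25 pos [ 414.65 -297.99  120.97] yaw 3.82 F [ 0.2  -0.05 -2.06] M [-0.036 -0.051 -0.016] j6 0.001 -1.2 w 15.6
```

View pics/j2.png

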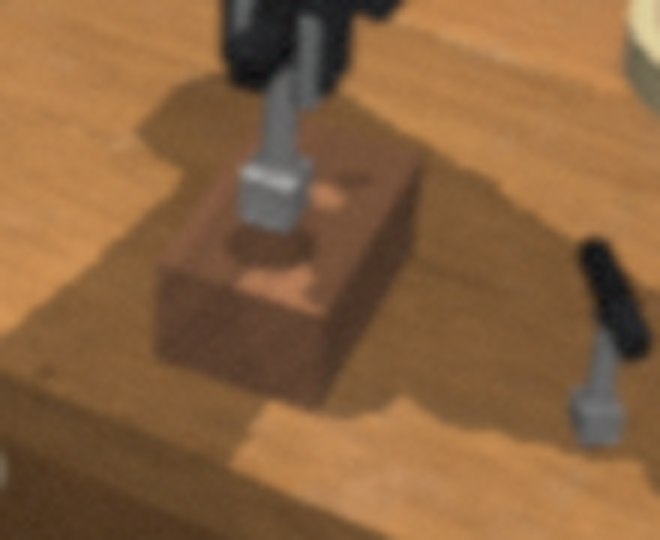

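The tip is centred over the hole (tip column 272, hole 271). I trim 1 mm in x and lower.

Call:
drive_tool:
  increments:
    - [-1,[0.0035,0,0.02],0]
    - [-1,[0,0,0.02],0]
    - [-1,[0,0,0],0]
    - [-1,[0,0,0.015],0]
    - [-1,[0,0,0],0]

```text
clock: 17.92
position: [412.1, -298.1, 103.0]
ee_rot: [-0.032, 0.999, 0.0, -0.0]
contact_force: [0.8, -0.1, -2.0]
gripper_width: 15.4
```

```bash
python3 r.py
```

```text
t 17.93 pos [ 412.13 -298.05  103.01] yaw 3.7 F [ 0.78 -0.06 -1.95] M [-0.     0.044 -0.019] j6 0.0 -1.2 w 15.4
```

Call:
drive_tool:
  increments:
    - [-1,[0,0,0.015],0]
    - [-1,[0,0,0.015],0]
    - [-1,[0,0,0],0]

```text
clock: 18.3
position: [412.1, -298.0, 93.9]
ee_rot: [-0.032, 0.999, 0.0, -0.001]
contact_force: [-0.1, -0.1, -0.9]
gripper_width: 15.6
```

```bash
python3 r.py
```

```text
t 18.3 pos [ 412.06 -298.01   93.87] yaw 3.71 F [-0.11 -0.13 -0.89] M [ 0.051 -0.028 -0.008] j6 -0.0 -1.199 w 15.6
```

The tip is 17 mm into the hole without contact. I trim x back 1 mm and go on to the floor.

Call:
drive_tool:
  increments:
    - [-1,[-0.0035,0,0.015],0]
    - [-1,[0,0,0.02],0]
    - [-1,[0,0,0.015],0]
    - [-1,[0,0,0.005],0]
    - [-1,[0,0,0],0]

```text
clock: 18.92
position: [413.4, -298.1, 77.8]
ee_rot: [-0.032, 0.999, 0.0, -0.0]
contact_force: [0.2, -1.1, -1.6]
gripper_width: 15.2
```

```bash
python3 r.py
```

```text
t 18.93 pos [ 413.41 -298.07   77.77] yaw 3.71 F [ 0.18 -1.14 -1.61] M [-0.022  0.009  0.002] j6 -0.0 -1.2 w 15.2
```

Call:
drive_tool:
  increments:
    - [-1,[0,0,0.004],0]
    - [-1,[0,0,0.0025],0]
    - [-1,[0,0,0],0]

```text
clock: 19.3
position: [413.5, -298.1, 76.0]
ee_rot: [-0.032, 0.999, -0.0, 0.0]
contact_force: [0.0, -0.6, -1.8]
gripper_width: 15.3
```

```bash
python3 r.py
```

```text
t 19.3 pos [ 413.47 -298.08   76.  ] yaw 3.71 F [ 0.04 -0.56 -1.81] M [ 0.017 -0.009  0.042] j6 -0.0 -1.2 w 15.3
```

Call:
drive_tool:
  increments:
    - [-1,[0,0,0.002],0]
    - [-1,[0,0,0],0]

```text
clock: 19.55
position: [413.7, -298.2, 75.9]
ee_rot: [-0.033, 0.999, -0.0, 0.0]
contact_force: [-0.9, 1.1, 4.6]
gripper_width: 15.2
```

```bash
python3 r.py
```

```text
t 19.55 pos [ 413.66 -298.19   75.93] yaw 3.73 F [-0.94  1.06  4.56] M [ 0.228  0.322 -0.005] j6 0.002 -1.2 w 15.2
```

The key is on the floor of the hole (Fz rose to 4.6 N). Releasing, then rising straight up.

Call:
drive_tool:
  increments:
    - [-0.5,[0,0,0],0]
    - [-0.2,[0,0,0],0]
    - [0.3,[0,0,0],0]
    - [0.8,[0,0,0],0]
    - [0.8,[0,0,0],0]
    - [0.8,[0,0,0],0]
    - [0.8,[0,0,-0.05],0]
    - [0.8,[0,0,-0.1],0]
    - [0.8,[0,0,-0.15],0]
    - [0.8,[0,0,-0.15],0]
    - [0.8,[0,0,-0.1],0]
    - [0.8,[0,0,0],0]
    - [0.8,[0,0,0],0]

```text
clock: 21.18
position: [412.9, -297.7, 240.3]
ee_rot: [-0.032, 0.999, 0.0, -0.0]
contact_force: [-0.2, 0.2, -0.1]
gripper_width: 76.8
```

```bash
python3 r.py; python3 - <<'E'
from h import *
a=get_image("wrist")[:,:,::-1];cv2.imwrite("pics/k1.png",a)
im=get_image("scene")[:,:,::-1];cv2.imwrite("pics/k2.png",cv2.resize(im[170:320,180:390],None,fx=3.8,fy=3.8,interpolation=2))
E
```

```text
t 21.18 pos [ 412.94 -297.74  240.27] yaw 3.7 F [-0.24  0.23 -0.06] M [ 0.008  0.005 -0.028] j6 0.0 -1.2 w 76.8
```

View pics/k1.png

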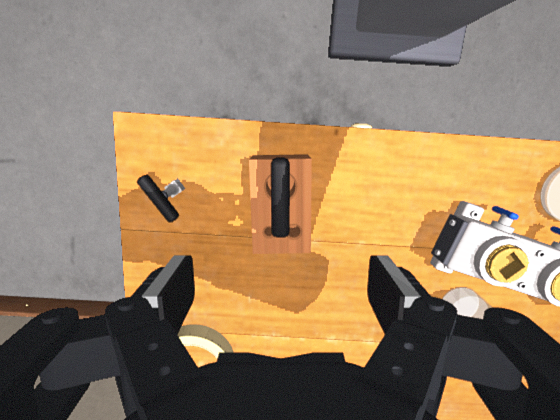

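View pics/k2.png

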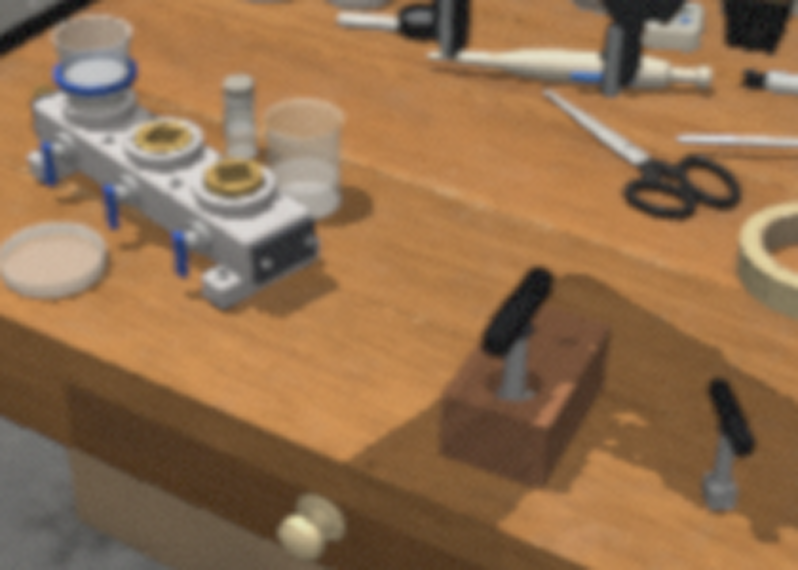

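The key stands upright in its hole, with its bar from (281,158) to (281,237) as at the start. The plug's socket has turned to about 45°. Beaker, vial, dish and small key are where they were, and the gripper is clear. Handing in.

```bash
python3 -c "
from bench import *
print(job_done())"
```

```text
the job is handed in; nothing more can be done
None
```

The plug is tightened to about 0.44 N m, and the key is back upright in its hole in the stand. The job was handed in at about 21 s of the 54 s allowed.

- **Tightening:** I set the key 16 mm into the socket, down to its floor, and turned it clockwise about 49° in all, including the play between key and socket. The taper bit after roughly 35°. I stopped when six held readings of wrist torque averaged 0.44 N m, and joint 6 showed the same. The highest single reading was 0.49 N m, so it stayed below 0.6.
- **Return:** I eased the key back within the socket's play, lifted it clear and set it on the hole floor, feeling about 5 N of contact before releasing. The last pictures show the key standing as at the start, the plug's socket turned, and the beaker, vial, dish and small key where they were. The gripper was clear, with no contact force.

**Checks that disagreed:**
- The wrist camera read about 1 to 2 mm too far in +y compared with the top view and the grip, so I corrected for that.
- I gripped the bar about 9 mm below its middle, because I had left out the 10 mm floor height of the hole. It did not slip.

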